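# Set the length gauge to its marked stop

## Robot

A 6-joint arm with a two-finger parallel gripper is mounted at the origin on a cart in front of the work surface, level with it; the furniture and walls round the work are solid. World frame = base frame: x ahead of the robot, y to its left, z up, the work surface at z = 0. Lengths are in m, angles in rad, forces in N, time in s.
With the tool pointing down it reaches from about 0.275 to 0.975 m from the base axis. Payload 8.4 kg.
Tool frame: the origin (TCP) lies on the centre line of the jaws, within the pads' length; the fingertips stand finger_overhang ahead of it and the grasp point (between the pads) lies 8 mm behind it (finger_overhang is the distance from the TCP to the fingertips, in m); z points along the fingers, y is the line along which they close (so a half turn about z gives the same grasp; the last joint's range is limited). The gripper opens to 92 mm and grips with 3 to 60 N. Pads are 20 mm wide; open, the fingers measure 128 mm over their backs; the gripper's body (75 mm by 189 mm) begins 69 mm behind the grasp point.
Start: joints at [-1.225, 0.353, 1.633, -0, 1.155, -0.002], TCP at [0.213, -0.588, 0.226] pointing down, gripper open.
Joint ranges: [-2.63, 2.63], [-0.92, 2.1], [0.06, 2.66], [-1.3, 4.44], [0, 2.69], [-3.02, 3.02]. Speed limits (rad/s): [2.22, 2.22, 2.79, 3.14, 3.14, 3.14].

## Interface

Orientations are given as a unit quaternion [w, x, y, z].
In Python, from rig import * gives the robot as it stands. The module is installed in compiled form; this text tells all that it offers.
- The arm moves only by the tool step_arm, never from a script. Its arguments are lists of equal length, an entry for each row: "travel": the shift along the tool's x, y, z in mm, a list of three; "turn": the turn, a rotation vector about the tool's x, y, z in degrees, a list of three; "grip": the gripper's target within -1 to 1 (fully open at 1, half-way at 0, shut at -1). In form: {"travel": [[dx, dy, dz], ...], "turn": [[rx, ry, rz], ...], "grip": [grip, ...]}. A call has 1 to 12 rows; each row shifts and turns the commanded pose from where the row before left it, along the tool's axes as they then stand; what a row does not reach is not made up. A row lasts 1/10 s, in which the tool goes at most 50 mm and 8.59 degrees, less where a joint would pass 70% of its speed; a pose out of reach is approached as far as the arm can. A call with a gripper value outside its range is refused whole. The fingers move at their own pace and stop on an object; the grip force is fixed at half the most. Time passes only in rows, so rows that do not move let the fingers close. It gives the time, the measured TCP pose, the force, the opening and the grip force at its end, in the units of the state.
- observe(): the state, without advancing time (a new reading comes with each control period).
- camera(name): name is "scene" or "top" or "wrist"; returns a dict with "pixels" (480x640x3 uint8, blue, green, red), "fovy" (degrees; the focal length in pixels is half the picture's height over the tangent of half this angle, whatever the lens; pixels are square), "cx", "cy" (the principal point, pixels), "world_to_cam" (4x4, takes a point from world to camera coordinates); the wrist camera has in their place "mount" (4x4, takes a point from camera to tool coordinates, whose origin is the TCP and whose axes are the flange's). Camera axes: x right, y up, looking along -z (the intrinsics and any distortion apply to the point x, -y, -z); pixel columns grow to the right and rows downward; lengths in m; the calibration is good to about 2 mm. The wrist camera is an equidistant fisheye: a pixel r from the principal point sees the ray r / f radians off the axis. A picture is of the moment at which its call begins: read the wrist's pose just before it. There is no depth.
- finish_job(): hands the job in; it is judged then, once.
The state is a dict: "clock": time; "joints": joint angles; "qvel": joint speeds; "joint_torque": joint torques, N m; "position": TCP position; "orientation": TCP orientation; "wrist_force": force on the tool from outside, world axes, zero at the start; "moment": the same for the moment, N m; "gripper_width": opening from 0.0 (shut) to 1.0 (fully open); "gripper_force": force on a finger pad.
Only numpy, scipy, OpenCV 4.12 (cv2) and the standard library are available. Lean on these libraries where they do the work, as an engineer would, in place of code of your own. Each camera call takes 0.05 s, during which the arm holds its last target. There are 200 camera calls.

## Task

Set the shaft-length gauge on the bench: press down the spring plate in the middle of its slider to free the brake, and with the plate still held down push the slider along the rail until it rests against the marked stop, the one that carries a round disc on a short post. Then let the plate spring up again so that the slider stays there. Use the fingertips lightly - nothing is to be gripped or lifted - the slider must not be forced along while its brake is on, and the loose things around the gauge stay where they are.

Things in the scene. Friction and masses are not known exactly. Their poses are not given: they have to be found in the camera images.
- gauge: Shaft-length gauge, screwed to the bench: dark base plate 70 mm wide and 480 mm long with an aluminium rail with a scale. Origin at the middle of its underside, on the bench (z = 0). Its y axis runs along the rail, its z axis up. The slider and both stops sit on the rail.
- slider (a joint): Position of the slider along the gauge's y axis (m), 0 at the middle of the rail, growing to +y of the gauge; the stops limit it. Steel slider 124 mm long along the rail, 66 mm wide. At each end it has a rounded hump that reaches 49 mm above the bench; between the humps is a well 72 mm long that is open at both sides. With the brake free it slides with about 1 N; with the brake on it holds against about 13 N. Fingers must not bear on slider or plate with over 50 N.
- slider_mid (a point): The middle of the slider, 40 mm above the bench. When the slider rests against a stop, this point is 78 mm from that stop's origin, measured level (slider half length 62 mm, stop half length 16 mm).
- brake_plate (a joint): How far the spring plate is pressed down (m): 0 at rest (brake on), 0.005 fully down. The brake is free from about 0.001. It takes about 12 N to start it and 15 N to hold it fully down, and it springs back by itself.
- plate_top (a point): The middle of the top of the spring plate, a flat black ribbed rubber plate in the well between the slider's humps, 66 mm along the rail and 56 mm across it; its top is 40 mm above the bench at rest and moves down 5 mm.
- marked_stop: The marked stop: steel block clamped across the rail, 32 mm along the rail, 70 mm across, its top 44 mm above the bench; on it stands a short post with a level round disc, 36 mm in diameter, its top 66 mm above the bench. Fixed during the run; at either end of the rail. Origin on the rail's middle line at bench height (z = 0), at the middle of the block.
- plain_stop: The other stop, the same block without post and disc, at the other end of the rail. Origin alike.
- grease_jar: Bystander, loose: small dark jar, 53 mm wide, 47 mm tall. Origin at the middle of its underside.
- iron_head: Bystander, loose: bare metal golf iron head lying flat, 77x119x16 mm. Origin at the middle of its underside.
- wax_jar: Bystander, loose: glass jar with a tin lid, 58 mm wide, 58 mm tall. Origin at the middle of its underside.
- wood_wedge: Bystander, loose: wooden wedge, 34x100x28 mm. Origin at the middle of its underside.
- screwdriver: Bystander, loose: screwdriver lying down, 27x194x27 mm. Origin at the middle of its underside.
- tape_green: Bystander, loose: roll of masking tape lying flat, 72 mm wide, 18 mm tall. Origin at the middle of its underside.

How it is judged:
On the way, in this order (a step that is already met when the one before it is completed fails the run):
1. the spring plate is pressed down, freeing the brake (value of joint brake_plate above 0.002 m), for 0.1 s.
2. the slider is against the marked stop with the plate still held down (horizontal distance between slider_mid and marked_stop below 0.081 m and value of joint brake_plate above 0.001 m), for 0.1 s.
At the end, for the whole second after the job is handed in: The slider rests against the marked stop (within 3 mm), at rest, and the spring plate is up again (within 0.7 mm), so that the brake holds (horizontal distance between slider_mid and marked_stop below 0.081 m and value of joint brake_plate below 0.0007 m and velocity of joint slider between -0.003 and 0.003 m/s); the robot touches nothing.
It fails at once if the slider is forced along (faster than 20 mm/s) with its brake on (plate down less than 0.6 mm) (value of joint brake_plate below 0.0006 m and (velocity of joint slider above 0.02 m/s or velocity of joint slider below -0.02 m/s)).
It fails at once if the slider is gripped or pressed hard (fingers on slider and plate over 50 N) (contact force between slider and the fingers above 50 N).
It fails at once if a loose bystander is moved more than 15 mm or lifted (distance of any of grease_jar, iron_head, wax_jar, wood_wedge, screwdriver, tape_green from where it was at the start of the episode above 0.015 m).
It also fails if it takes over 35 s, if anything falls off the work surface, if the arm or the gripper's body presses on something with over 40 N, if the wrist force passes 120 N, or if a joint passes its speed limit or range.

## Working session

There is one attempt and no reset: what is moved stays moved. The work goes in short steps, Python scripts to look and compute and a tool call to move; the robot and the scene stay as the last step left them, time stands still between calls to the robot, and variables do not carry over. Pictures are saved under pics/ and viewed, at most 10 in all, crops included, and the job is handed in when it is done.

Besides the shell and the picture viewer there is one more tool, called after "Emit:" as name(argument=value, ...) on one line, values as JSON. step_arm: Moves the arm, as the interface text tells. Its arguments: {"type":"object","properties":{"travel":{"type":"array"},"turn":{"type":"array"},"grip":{"type":"array"}},"required":["travel","turn","grip"]}

```bash
mkdir -p pics
python3 - <<'E'
from rig import *
import cv2
s=observe();print(s)
for n in("top","scene"):
    c=camera(n);cv2.imwrite(f"pics/{n}0.png",c["pixels"]);print(n,c["fovy"],c["cx"],c["cy"],c["world_to_cam"].tolist() if hasattr(c["world_to_cam"],'tolist') else c["world_to_cam"], c.keys())
E
```

```text
{'clock': 0.0, 'joints': array([-1.22537547e+00,  3.53587757e-01,  1.63413486e+00, -3.64904340e-05,
        1.15520645e+00, -2.41290716e-03]), 'qvel': array([-0.00017762,  0.00134226,  0.00125543, -0.00143536, -0.00123641,
        0.00072268]), 'joint_torque': array([ 4.41134271e-04, -5.93834567e+01, -3.34216225e+01,  6.98088901e-02,
        2.34892010e-02, -8.05797345e-05]), 'position': array([ 0.21285687, -0.58712339,  0.2249011 ]), 'orientation': array([-6.55555837e-04,  9.84913045e-01,  1.73048686e-01, -1.30481572e-04]), 'wrist_force': array([-0.08615894,  0.3728606 , -0.07404072]), 'moment': array([ 0.03648811, -0.00550295, -0.00803335]), 'gripper_force': 0.0, 'gripper_width': 0.9992752844088031}
top 45.75203469675329 318.53682676858887 239.03137621187574 [[-0.02101780712554986, -0.9996929091159684, -0.013127804343640335, 0.04815207200285844], [0.9836219559664575, -0.02302746419813269, 0.17876684153758648, -0.5278294811316576], [-0.17901424391470644, -0.009155509590155745, 0.9838038814315536, -1.0315645415910224], [0.0, 0.0, 0.0, 1.0]] dict_keys(['pixels', 'fovy', 'cx', 'cy', 'world_to_cam'])
scene 43.834094860056695 318.8523528262455 237.39189218255225 [[-0.7950905749829574, -0.6063676351377068, -0.012217554205943238, 0.4252624228813105], [0.22671322714799297, -0.3158379971560057, 0.9213291877437866, -0.17000588692434807], [-0.5625229686060942, 0.7297702724899037, 0.38859137816040046, -0.7138191483873951], [0.0, 0.0, 0.0, 1.0]] dict_keys(['pixels', 'fovy', 'cx', 'cy', 'world_to_cam'])
```

View pics/top0.png

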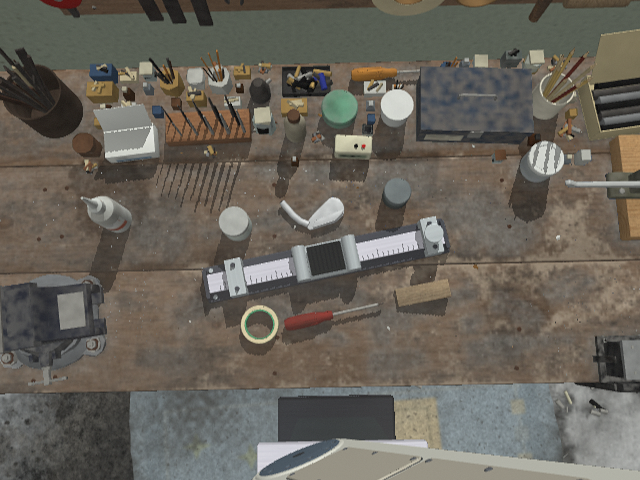

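View pics/scene0.png

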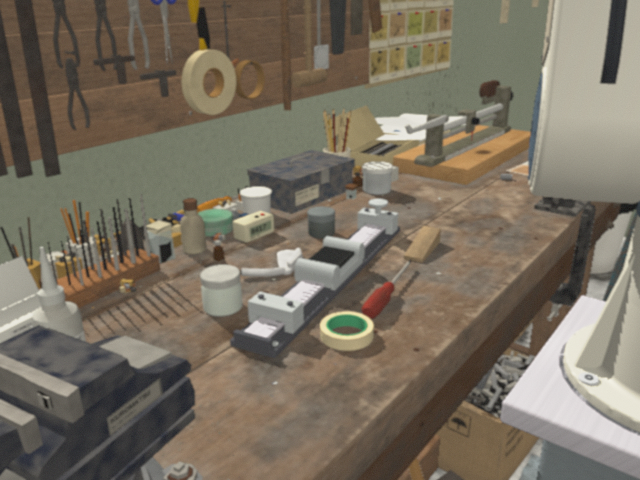

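The top view shows the gauge running from about (210,285) to (445,238). The disc stop is at the right, near (433,235), and the plain stop is near (234,277). The black plate is at about (326,258). I'll enlarge this area to read exact pixels.

Run:
```python
import cv2
i=cv2.imread("pics/top0.png")[205:305,200:460]
cv2.imwrite("pics/crop0.png",cv2.resize(i,None,fx=3,fy=3,interpolation=cv2.INTER_CUBIC))
```

```text
(no output)
```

View pics/crop0.png

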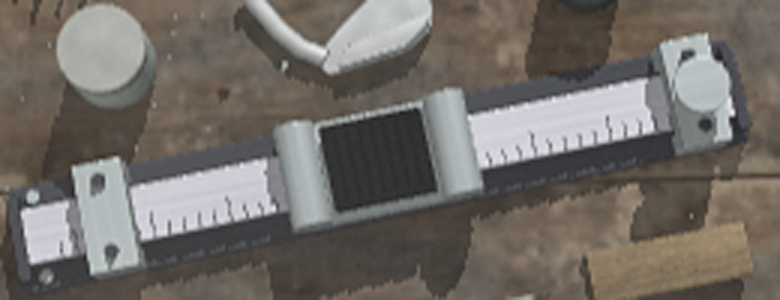

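```bash
cat > h.py <<'E'
import numpy as np
W=np.array([[-0.02101780712554986,-0.9996929091159684,-0.013127804343640335,0.04815207200285844],[0.9836219559664575,-0.02302746419813269,0.17876684153758648,-0.5278294811316576],[-0.17901424391470644,-0.009155509590155745,0.9838038814315536,-1.0315645415910224],[0,0,0,1]])
f=240/np.tan(np.radians(45.75203469675329/2));cx,cy=318.53682676858887,239.03137621187574
def bp(u,v,z):
    R=W[:3,:3];c=-R.T@W[:3,3];d=R.T@np.array([(u-cx)/f,-(v-cy)/f,-1]);return c+d*(z-c[2])/d[2]
def crop(u,v,z): return bp(200+(u+.5)/3-.5,205+(v+.5)/3-.5,z)
E
python3 - <<'E'
from h import *
P={k:crop(*v) for k,v in dict(TL=(320,127,.04),TR=(424,107,.04),BR=(439,192,.04),BL=(334,212,.04),disc=(702,84,.066),plain=(106,216,.044),msA=(655,44,.044),msB=(708,34,.044),msC=(728,141,.044),msD=(676,151,.044),hL=(303,175,.049),hR=(453,142,.049)).items()}
for k,v in P.items(): print(k,v.round(4))
m=sum(P[k] for k in("TL","TR","BR","BL"))/4;print("plate",m)
a=P["disc"][:2]-P["plain"][:2];print("dir",a,np.degrees(np.arctan2(a[1],a[0])),np.linalg.norm(a))
u=a/np.linalg.norm(a);d=P["disc"][:2]-m[:2];print("along",d@u,"across",d@[-u[1],u[0]])
from rig import *
from scipy.spatial.transform import Rotation as R
s=observe();q=s["orientation"];print(R.from_quat(np.r_[q[1:],q[0]]).as_matrix().round(3),s["position"],s["clock"])
E
```

```text
TL [0.5153 0.0601 0.04  ]
TR [ 0.5267 -0.0063  0.04  ]
BR [ 0.472  -0.0143  0.04  ]
BL [0.4608 0.0522 0.04  ]
disc [ 0.5325 -0.1786  0.066 ]
plain [0.461  0.1955 0.044 ]
msA [ 0.5633 -0.1545  0.044 ]
msB [ 0.569  -0.1886  0.044 ]
msC [ 0.4997 -0.1971  0.044 ]
msD [ 0.4941 -0.1641  0.044 ]
hL [0.4835 0.071  0.049 ]
hR [ 0.5023 -0.0237  0.049 ]
plate [0.49369412 0.02291812 0.04      ]
dir [ 0.07145546 -0.37403607] -79.18459001326164 0.3808002986177282
along 0.2051924331136413 across 0.0003124441078297818
[[ 0.94   0.341 -0.   ]
 [ 0.341 -0.94   0.001]
 [ 0.    -0.001 -1.   ]] [ 0.2128812  -0.58715913  0.22494552] 0.1
```

Emit:
step_arm(travel=[[0, 0, 0], [0, 0, 0]], turn=[[0, 0, 4.5], [0, 0, 4.6]], grip=[-1, -1])

```text
clock: 0.3
position: [0.2129, -0.5873, 0.2251]
orientation: [-0.0, 0.996, 0.093, -0.0]
wrist_force: [0.1, -0.1, -0.4]
gripper_width: 0.848
gripper_force: 0.0
```

```bash
cat >> h.py <<'E'
def go(target):
    from rig import observe
    from scipy.spatial.transform import Rotation as Rr
    s=observe();q=s["orientation"];R=Rr.from_quat(np.r_[q[1:],q[0]]).as_matrix()
    print("t",s["clock"],"pos",s["position"].round(4),"yang",np.degrees(np.arctan2(R[1,1],R[0,1])).round(2),"tilt",R[:,2].round(4),"F",s["wrist_force"].round(2),"grip",s["gripper_width"],"d_tool_mm",(R.T@(np.array(target)-s["position"])*1000).round(1))
E
python3 - <<'E'
from h import *
import rig
print([n for n in dir(rig) if not n.startswith('_')], getattr(rig,'finger_overhang',None))
go([.4937,.0229,.12])
E
```

```text
['Unreachable', 'camera', 'finger_overhang', 'finish_job', 'observe'] 0.011
t 0.3 pos [ 0.2129 -0.5873  0.2251] yang -79.35 tilt [-3.e-04  8.e-04 -1.e+00] F [ 0.05 -0.08 -0.43] grip 0.8480589742937347 d_tool_mm [ 388.7 -547.7  105.5]
```

Emit:
step_arm(travel=[[12, -17, 0], [24, -34, 0], [24, -34, 0], [24, -34, 0], [24, -34, 0], [24, -34, 0], [24, -34, 0], [24, -34, 0], [24, -34, 0], [24, -34, 0], [24, -34, 0], [24, -34, 0]], turn=[[0, 0, 0], [0, 0, 0], [0, 0, 0], [0, 0, 0], [0, 0, 0], [0, 0, 0], [0, 0, 0], [0, 0, 0], [0, 0, 0], [0, 0, 0], [0, 0, 0], [0, 0, 0]], grip=[-1, -1, -1, -1, -1, -1, -1, -1, -1, -1, -1, -1])

```text
clock: 1.5
position: [0.4109, -0.15, 0.2255]
orientation: [-0.0, 0.996, 0.094, -0.0]
wrist_force: [0.4, -1.4, -0.3]
gripper_width: 0.006
gripper_force: 0.0
```

```bash
python3 -c "
from h import *
go([.4937,.0229,.12])"
```

```text
t 1.5 pos [ 0.4109 -0.15    0.2255] yang -79.18 tilt [-1.e-04  0.e+00 -1.e+00] F [ 0.43 -1.36 -0.34] grip 0.006115992483191962 d_tool_mm [ 113.8 -154.3  105.5]
```

Emit:
step_arm(travel=[[23, -32, 0], [23, -32, 0], [23, -32, 0], [22, -30, 10], [14, -20, 20], [8, -11, 30], [0, 0, 30], [0, 0, 15], [0, 0, 0], [0, 0, 0]], turn=[[0, 0, 0], [0, 0, 0], [0, 0, 0], [0, 0, 0], [0, 0, 0], [0, 0, 0], [0, 0, 0], [0, 0, 0], [0, 0, 0], [0, 0, 0]], grip=[-1, -1, -1, -1, -1, -1, -1, -1, -1, -1])

```text
clock: 2.5
position: [0.4921, 0.0237, 0.1207]
orientation: [-0.0, 0.996, 0.094, -0.0]
wrist_force: [0.5, 0.5, -0.7]
gripper_width: 0.007
gripper_force: 0.0
```

```bash
python3 -c "
from h import *
import cv2,rig
go([.4937,.0229,.054])
a=rig.camera('wrist')['pixels'];b=rig.camera('top')['pixels'][180:320,200:460]
cv2.imwrite('pics/w1.png',a);cv2.imwrite('pics/t1.png',cv2.resize(b,None,fx=3,fy=3,interpolation=2))"
```

```text
t 2.5 pos [0.4921 0.0237 0.1207] yang -79.17 tilt [-6.e-04 -0.e+00 -1.e+00] F [ 0.49  0.49 -0.7 ] grip 0.006936419773965936 d_tool_mm [ 1.4  1.1 66.7]
```

View pics/w1.png

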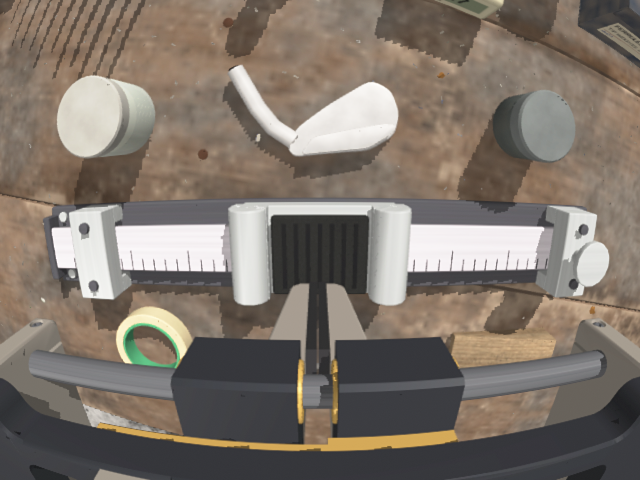

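The wrist view shows the closed fingertips at column 320, centred on the plate between the humps (272–368). Everything is clear, so I'll descend.

Emit:
step_arm(travel=[[1, 1, 20], [0, 0, 20], [0, 0, 16], [0, 0, 8], [0, 0, 2], [0, 0, 0], [0, 0, 0]], turn=[[0, 0, 0], [0, 0, 0], [0, 0, 0], [0, 0, 0], [0, 0, 0], [0, 0, 0], [0, 0, 0]], grip=[-1, -1, -1, -1, -1, -1, -1])

```text
clock: 3.3
position: [0.494, 0.023, 0.0554]
orientation: [0.0, 0.996, 0.094, 0.001]
wrist_force: [0.7, 0.2, -0.2]
gripper_width: 0.004
gripper_force: 0.0
```

Emit:
step_arm(travel=[[0, 0, 1], [0, 0, 1], [0, 0, 0], [0, 0, 0]], turn=[[0, 0, 0], [0, 0, 0], [0, 0, 0], [0, 0, 0]], grip=[-1, -1, -1, -1])

```text
clock: 3.7
position: [0.4934, 0.023, 0.0527]
orientation: [-0.0, 0.996, 0.094, 0.0]
wrist_force: [-0.3, -0.4, 0.1]
gripper_width: 0.004
gripper_force: 0.0
```

Emit:
step_arm(travel=[[0, 0, 1], [0, 0, 1], [0, 0, 1], [0, 0, 0]], turn=[[0, 0, 0], [0, 0, 0], [0, 0, 0], [0, 0, 0]], grip=[-1, -1, -1, -1])

```text
clock: 4.1
position: [0.4935, 0.023, 0.0502]
orientation: [-0.0, 0.996, 0.094, 0.0]
wrist_force: [-2.4, 0.2, 11.7]
gripper_width: 0.004
gripper_force: 6.0
```

Emit:
step_arm(travel=[[0, 0, 1], [0, 0, 1], [0, 0, 0]], turn=[[0, 0, 0], [0, 0, 0], [0, 0, 0]], grip=[-1, -1, -1])

```text
clock: 4.4
position: [0.4935, 0.023, 0.0483]
orientation: [-0.0, 0.996, 0.094, 0.0]
wrist_force: [-2.2, -0.2, 14.7]
gripper_width: 0.004
gripper_force: 6.6
```

Emit:
step_arm(travel=[[0, 0, 1], [0, 0, 0.5], [0, 0, 0], [0, 0, 0]], turn=[[0, 0, 0], [0, 0, 0], [0, 0, 0], [0, 0, 0]], grip=[-1, -1, -1, -1])

```text
clock: 4.8
position: [0.4936, 0.023, 0.0473]
orientation: [-0.0, 0.996, 0.094, 0.0]
wrist_force: [-4.9, -0.8, 19.7]
gripper_width: 0.003
gripper_force: 10.0
```

The plate is fully down at about 20 N. I'll start the push slowly.

Emit:
step_arm(travel=[[0, 1, 0], [0, 2, 0], [0, 4, 0], [0, 5, 0], [0, 5, 0], [0, 4, 0], [0, 2, 0], [0, 1, 0], [0, 0, 0]], turn=[[0, 0, 0], [0, 0, 0], [0, 0, 0], [0, 0, 0], [0, 0, 0], [0, 0, 0], [0, 0, 0], [0, 0, 0], [0, 0, 0]], grip=[-1, -1, -1, -1, -1, -1, -1, -1, -1])

```text
clock: 5.7
position: [0.4981, -0.0009, 0.0473]
orientation: [0.0, 0.996, 0.094, 0.0]
wrist_force: [-4.2, -2.4, 19.6]
gripper_width: 0.007
gripper_force: 9.8
```

```bash
python3 -c "
from h import *
import cv2,rig
go([.5178,-.103,.047])
a=rig.camera('wrist')['pixels']
cv2.imwrite('pics/w2.png',a)"
```

```text
t 5.7 pos [ 0.4981 -0.0009  0.0473] yang -79.18 tilt [ 5.e-04 -2.e-04 -1.e+00] F [-4.17 -2.44 19.56] grip 0.0069867886706099155 d_tool_mm [  0.2 104.    0.3]
```

View pics/w2.png

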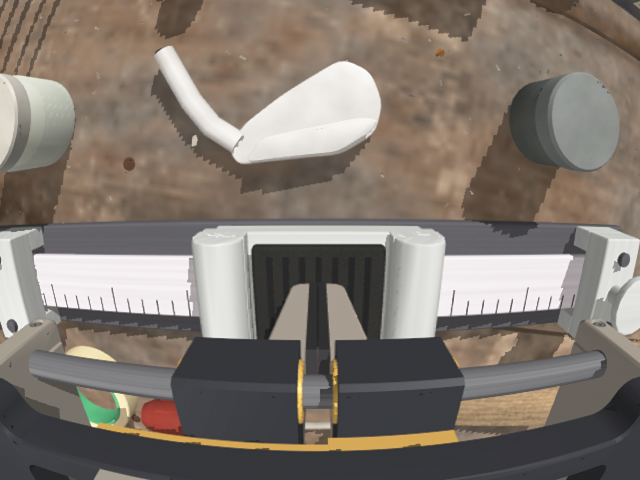

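The slider follows the fingers: the plate is still centred at column 319. I'll go on.

Emit:
step_arm(travel=[[0, 2, 0], [0, 5, 0], [0, 8, 0], [0, 9, 0], [0, 9, 0], [0, 9, 0], [0, 9, 0], [0, 9, 0], [0, 8, 0], [0, 6, 0], [0, 4, 0], [0, 2, 0]], turn=[[0, 0, 0], [0, 0, 0], [0, 0, 0], [0, 0, 0], [0, 0, 0], [0, 0, 0], [0, 0, 0], [0, 0, 0], [0, 0, 0], [0, 0, 0], [0, 0, 0], [0, 0, 0]], grip=[-1, -1, -1, -1, -1, -1, -1, -1, -1, -1, -1, -1])

```text
clock: 6.95
position: [0.5132, -0.0797, 0.0473]
orientation: [0.0, 0.996, 0.094, 0.0]
wrist_force: [-4.9, -1.0, 18.3]
gripper_width: 0.007
gripper_force: 9.4
```

Emit:
step_arm(travel=[[0, 2, 0], [0, 2, 0], [0, 2, 0], [0, 2, 0], [0, 2, 0], [0, 2, 0], [0, 2, 0], [0, 1, 0], [0, 1, 0], [0, 0, 0]], turn=[[0, 0, 0], [0, 0, 0], [0, 0, 0], [0, 0, 0], [0, 0, 0], [0, 0, 0], [0, 0, 0], [0, 0, 0], [0, 0, 0], [0, 0, 0]], grip=[-1, -1, -1, -1, -1, -1, -1, -1, -1, -1])

```text
clock: 7.95
position: [0.5161, -0.0953, 0.0473]
orientation: [0.0, 0.996, 0.094, 0.0]
wrist_force: [-5.1, -1.6, 18.3]
gripper_width: 0.007
gripper_force: 9.1
```

```bash
python3 -c "
from h import *
go([.5178,-.103,.047])"
```

```text
t 7.95 pos [ 0.5161 -0.0953  0.0473] yang -79.17 tilt [ 5.e-04 -4.e-04 -1.e+00] F [-5.11 -1.61 18.25] grip 0.0066205177336909685 d_tool_mm [0.2 7.9 0.3]
```

Emit:
step_arm(travel=[[0, 1, 0], [0, 1, 0], [0, 1, 0], [0, 1, 0], [0, 1, 0], [0, 1, 0], [0, 0, 0]], turn=[[0, 0, 0], [0, 0, 0], [0, 0, 0], [0, 0, 0], [0, 0, 0], [0, 0, 0], [0, 0, 0]], grip=[-1, -1, -1, -1, -1, -1, -1])

```text
clock: 8.65
position: [0.5172, -0.1011, 0.0473]
orientation: [0.0, 0.996, 0.094, 0.0]
wrist_force: [-6.2, -0.5, 18.7]
gripper_width: 0.005
gripper_force: 9.0
```

Emit:
step_arm(travel=[[0, 1, 0], [0, 1, 0], [0, 1, 0], [0, 0, 0]], turn=[[0, 0, 0], [0, 0, 0], [0, 0, 0], [0, 0, 0]], grip=[-1, -1, -1, -1])

```text
clock: 9.05
position: [0.5177, -0.1035, 0.0473]
orientation: [-0.0, 0.996, 0.094, 0.0]
wrist_force: [-4.4, 4.2, 19.0]
gripper_width: 0.006
gripper_force: 9.5
```

Emit:
step_arm(travel=[[0, 1, 0], [0, 1, 0], [0, 0, 0], [0, 0, 0]], turn=[[0, 0, 0], [0, 0, 0], [0, 0, 0], [0, 0, 0]], grip=[-1, -1, -1, -1])

```text
clock: 9.45
position: [0.5177, -0.1038, 0.0473]
orientation: [-0.001, 0.996, 0.094, -0.0]
wrist_force: [-4.5, 14.0, 21.9]
gripper_width: 0.006
gripper_force: 10.8
```

```bash
python3 -c "
from h import *
import cv2,rig
go([.5178,-.103,.047])
a=rig.camera('wrist')['pixels'][190:370,140:]
cv2.imwrite('pics/w3.png',cv2.resize(a,(800,288)))"
```

```text
t 9.45 pos [ 0.5177 -0.1038  0.0473] yang -79.25 tilt [-6.0e-04  2.8e-03 -1.0e+00] F [-4.52 13.97 21.92] grip 0.005652743138400073 d_tool_mm [ 0.2 -0.8  0.3]
```

View pics/w3.png

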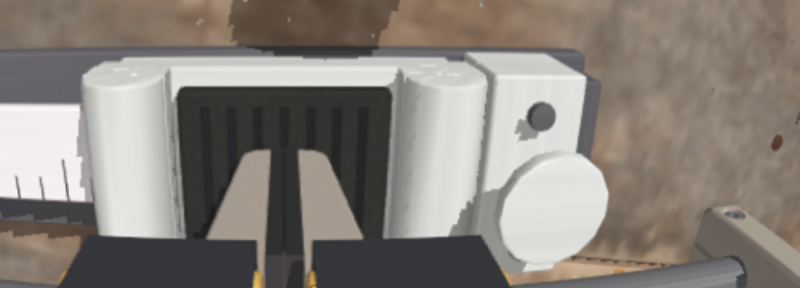

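The slider is against the disc stop with 14 N along the rail. I'll relax the lateral push, then lift straight up.

Emit:
step_arm(travel=[[0, -1, 0], [0, -0.8, 0], [0, 0, 0], [0, 0, 0]], turn=[[0, 0, 0], [0, 0, 0], [0, 0, 0], [0, 0, 0]], grip=[-1, -1, -1, -1])

```text
clock: 9.9
position: [0.5178, -0.1036, 0.0473]
orientation: [-0.0, 0.996, 0.094, 0.0]
wrist_force: [-5.1, 3.5, 18.6]
gripper_width: 0.003
gripper_force: 9.5
```

Emit:
step_arm(travel=[[0, 0, -1], [0, 0, -1], [0, 0, -1], [0, 0, -1], [0, 0, -2], [0, 0, -2], [0, 0, -3], [0, 0, -6], [0, 0, -15], [0, 0, -25], [0, 0, -20], [0, 0, 0]], turn=[[0, 0, 0], [0, 0, 0], [0, 0, 0], [0, 0, 0], [0, 0, 0], [0, 0, 0], [0, 0, 0], [0, 0, 0], [0, 0, 0], [0, 0, 0], [0, 0, 0], [0, 0, 0]], grip=[-1, -1, -1, -1, -1, -1, -1, -1, -1, -1, -1, -1])

```text
clock: 11.1
position: [0.5194, -0.1044, 0.1258]
orientation: [0.001, 0.996, 0.094, 0.002]
wrist_force: [-0.5, -0.1, 0.4]
gripper_width: 0.004
gripper_force: 0.0
```

```bash
python3 -c "
from h import *
import cv2,rig
go([.5178,-.103,.047])
a=rig.camera('wrist')['pixels']
cv2.imwrite('pics/w4.png',a)"
```

```text
t 11.1 pos [ 0.5194 -0.1044  0.1258] yang -79.18 tilt [ 4.5e-03 -9.0e-04 -1.0e+00] F [-0.45 -0.1   0.42] grip 0.003867649638143931 d_tool_mm [-1.6 -1.8 78.8]
```

View pics/w4.png

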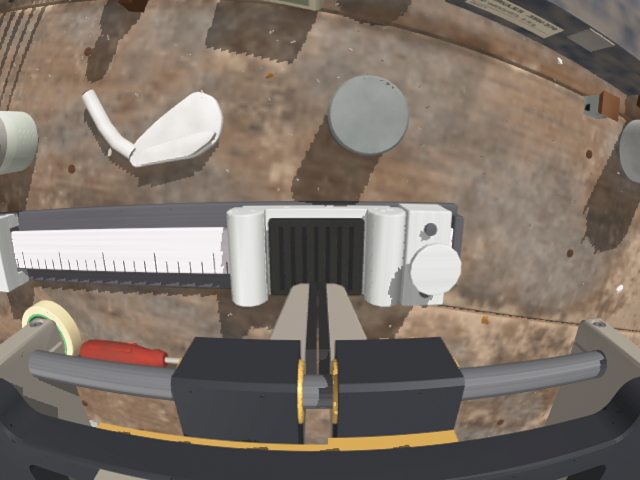

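The slider's right hump (edge at column ~403) touches the disc stop block. The plate is free, the fingers are well clear and the bystanders are untouched, so I'll hand in.

```bash
python3 -c "
import rig
print(rig.finish_job())"
```

```text
the job is handed in; nothing more can be done
None
```

The slider is set against the marked stop with its plate up and brake on, the arm is clear, and the job was handed in at about 11 s; no verdict was returned.

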